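# Clamp a stubborn jar in the worktop jar vise

## Task

The tall jar has a stuck lid: stand it upright, lid up, on the base of the jar vise, centred in front of the V notch, and let go of it. Then wind the crank clockwise until the sliding jaw has pressed the jar firmly into the notch and it stays clamped by itself. Do not knock the jar over, and leave the low jar, the pepper mill and the oil bottle standing where they are.

Things in the scene. Friction and masses are not known exactly. Their poses are not given: they have to be found in the camera images.
- jar: the tall jar: glass with brown contents and a flat steel screw lid, straight-sided, 62 mm across (lid 63 mm), 112 mm high (glass to 90 mm, lid 90 to 112 mm), about 0.45 kg, standing loose on the worktop. Origin: centre of its underside, z up the jar.
- vise: jar vise, fixed: aluminium base 120 (x) by 350 mm (y), 12 mm thick, with grey parts. Origin: centre of its underside; y is the clamping line. At the -y end the fixed jaw, its rubber 120 degree V notch open to +y; in the middle the sliding jaw, 96 mm wide, flat rubber face to -y; both jaws' tops at height 60 mm. At the +y end the gear box, 84 x 90 mm, 68 mm high, crank on top.
- bay (a point): where to stand the jar: a point on the top of the vise's base (12 mm above the worktop) in front of the V notch, 10 mm short of where a clamped jar's centre comes to be (that is 10 mm further along the vise's -y). A jar centred here touches neither jaw at the start. Axes as the vise's.
- jaw_face (a point): centre of the sliding jaw's flat face, 37 mm above the worktop; the jaw slides along the vise's -y as the crank is wound, 24 mm a turn.
- crank (a joint): angle of the crank (rad): 0 is jaw fully open, it grows clockwise seen from above and closes the jaw by 3.82 mm per rad; the jar is reached at about 9 rad. The gearing has enough friction to stay where it is left (about 3 N at the knob).
- crank_axis (a point): a point on the crank's upright axis, at the height of the middle of the crank's knob (118 mm above the worktop)
- knob (a point): centre of the crank's upright round wooden knob, 52 mm from the crank axis and 118 mm above the worktop; the knob is 23 mm across and 58 mm tall (89 to 147 mm above the worktop), spins freely on its pin, and stands on a flat steel crank arm whose top is 88 mm above the worktop
- low_jar: bystander: low wide glass jar with a steel lid, 73 mm across, 58 mm high; origin: centre of its underside
- mill: bystander: waisted wooden pepper mill, 54 mm across, 150 mm high; origin: centre of its underside
- oil: bystander: green glass oil bottle, 60 mm across, 210 mm high; origin: centre of its underside
- jaw: the sliding jaw of the vise; origin on the plane of its face, on the worktop plane below point jaw_face; axes as the vise's

How it is judged:
By the outcome, as a careful person would: the job done as asked, in the order asked, and still so for the second after the job is handed in, with the robot touching nothing.
It also fails if it takes over 61 s, if anything falls off the work surface, if the arm or the gripper's body presses on something with over 40 N, if the wrist force passes 120 N, or if a joint passes its speed limit or range.

## Robot

A 7-joint arm with a two-finger parallel gripper is mounted at the origin on the work surface. World frame = base frame: x ahead of the robot, y to its left, z up, the work surface at z = 0. Lengths are in m, angles in rad, forces in N, time in s.
With the tool pointing down it reaches from about 0.425 to 0.95 m from the base axis. Payload 4.7 kg.
Tool frame: the origin (TCP) lies between the finger pads; the fingertips stand 25 mm ahead of it and the grasp point (between the pads) lies 6 mm ahead of it; x points along the fingers, z is the direction in which the jaws open and shut, and the axes are right-handed (so a half turn about x gives the same grasp; the last joint's range is limited). The gripper opens to 85 mm and grips with 20 to 120 N. Pads are 22 mm wide; open, the fingers measure 114 mm over their backs; the gripper's body (76 mm by 85 mm) begins 54 mm behind the grasp point. The pads swing forward as they close: fully open they stand 13 mm farther back than shut.
Start: joints at [-1.22, 0.469, -0.049, 1.532, 0.024, 1.141, -0.082], TCP at [0.25, 0.627, 0.234] pointing down, gripper open.
Joint ranges: [-2.59, 2.59], [-0.33, 1.99], [-1.39, 1.29], [0.1, 2.45], [-1.04, 4.18], [0.21, 1.99], [-2.66, 2.66]. Speed limits (rad/s): [2.57, 2.57, 3.14, 3.14, 3.14, 3.14, 3.14].

## Interface

Orientations are given as a 3x3 rotation matrix whose columns are the frame's x, y, z axes.
In Python, from rig import * gives the robot as it stands. Calls block until the motion is done:
- movep(position, orientation): joint-space move of the TCP to a pose.
- move_l(position, attitude=None, feed=0.15, until_force=None): straight line of the TCP; attitude=None keeps the orientation; feed is the mean speed in m/s. With until_force (N) it stops when the force on the tool has changed by that much, and returns True; else False.
- move_joints(angles): joint-space move.
- command_gripper(opening, newtons=None): finger opening in m; newtons is the grip in N (None keeps the last); returns when the fingers have stopped.
- sleep(seconds).
- inverse_kinematics(position, orientation): joint angles nearest the present ones, or None.
- sense(): the state.
- camera(name): name is "scene" or "top"; returns (picture, depth): 420x560x3 uint8, red, green, blue; 420x560 float32, m along the optical axis (not along the pixel's ray), 0 where there is no reading.
- camera_params(name): a dict with "K" (3x3 intrinsics, pixels), "position" and "rotation" of the camera in the world. Camera axes: x right, y down, z forward; pixel columns grow to the right and rows downward; lengths in m; the calibration is good to about 2 mm. A picture is of the moment at which its call begins. camera_params takes no time and is no camera call.
A pose or a line that the arm cannot do raises Unreachable and nothing moves.
- finish_job(): hands the job in, once; it reports no verdict.
The state is a dict: "time_s": time; "joint_pos": joint angles; "qd": joint speeds; "joint_efforts": joint torques, N m; "position": TCP position; "tcp_rot": TCP orientation; "wrist_force": force on the tool from outside, world axes, zero at the start; "ft_torque": the same for the moment, N m; "finger_gap": finger opening in m.
Only numpy, scipy, OpenCV 4.12 (cv2) and the standard library are available. Lean on these libraries where they do the work, as an engineer would, in place of code of your own. Each camera call takes 0.05 s, during which the arm holds its last target. There are 200 camera calls.

## Working session

There is one attempt and no reset: what is moved stays moved. The work goes in short steps, each a Python script; the robot and the scene stay as the last script left them, time stands still between calls to the robot, and variables do not carry over. Pictures are saved under pics/ and viewed, about 8 in all and at most 12, crops included, and the job is handed in when it is done.

```bash
mkdir -p pics; ls
python3 - <<'E'
from rig import *
import cv2,numpy as np
for n in ("scene","top"):
    p,d=camera(n); cv2.imwrite(f"pics/{n}0.png",p[:,:,::-1]); np.savez(f"{n}0.npz",p=p,d=d)
    print(n,camera_params(n))
s=sense();print(s["time_s"],s["position"],s["tcp_rot"],s["finger_gap"])
E
```

```text
pics
scene {'K': array([[393.44141335,   0.        , 277.29171833],
       [  0.        , 393.44141335, 214.73680184],
       [  0.        ,   0.        ,   1.        ]]), 'position': array([1.31431163, 0.03498931, 0.96617862]), 'rotation': array([[ 0.06506879,  0.73707183, -0.67267464],
       [ 0.99787846, -0.04951509,  0.0422709 ],
       [-0.00215086, -0.67399806, -0.73872999]])}
top {'K': array([[517.04487895,   0.        , 278.36976419],
       [  0.        , 517.04487895, 205.55234539],
       [  0.        ,   0.        ,   1.        ]]), 'position': array([0.25130328, 0.08139145, 1.40613922]), 'rotation': array([[-0.00971724, -0.98314587,  0.18256445],
       [-0.99992472,  0.01092157,  0.00559247],
       [-0.00749211, -0.18249637, -0.98317798]])}
0.1 [0.25004448 0.62640887 0.23345299] [[-5.93165063e-04 -9.28750425e-01  3.70705134e-01]
 [-1.70105135e-03  3.70705600e-01  9.28748870e-01]
 [-9.99998377e-01 -7.96870890e-05 -1.79974178e-03]] 0.08550331596999564
```

View pics/scene0.png

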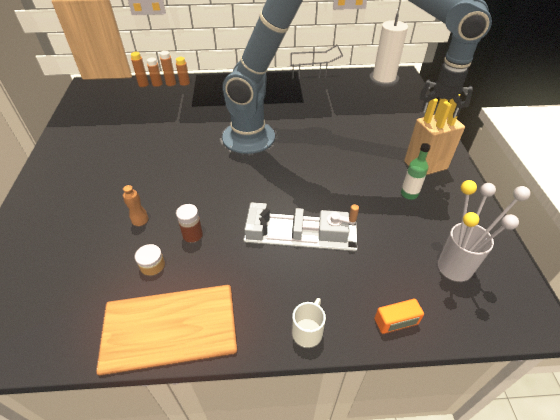

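View pics/top0.png

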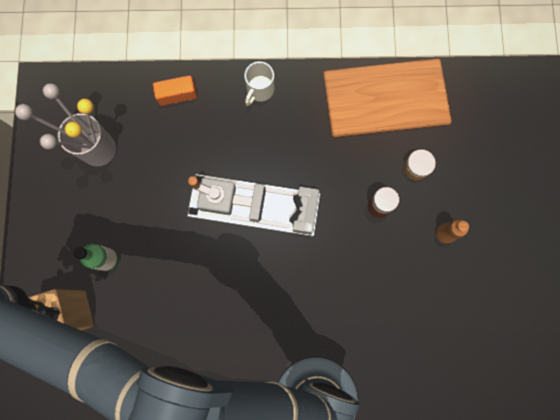

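The scene view shows the jar at (190,225), the low jar at (150,260), the mill at (135,208) and the vise around (300,228) with its knob at (354,212). In the top view the jar lid is at (385,200), the V jaw at (305,210), the gear box at (213,195) and the knob at (193,182).

```bash
cat > h.py <<'E'
import numpy as np,cv2
from rig import *
def cloud(n,d):
    c=camera_params(n);K=c["K"];v,u=np.mgrid[:420,:560]
    r=np.stack([(u-K[0,2])/K[0,0],(v-K[1,2])/K[1,1],np.ones(u.shape)],-1)
    return (r*d[...,None])@c["rotation"].T+c["position"]
def ray(n,uv,z):
    c=camera_params(n);K=c["K"];r=c["rotation"]@np.linalg.solve(K,[uv[0],uv[1],1.])
    return c["position"]+r*(z-c["position"][2])/r[2]
E
python3 - <<'E'
from h import *
for n in("scene","top"):
    f=np.load(n+"0.npz");P=cloud(n,f["d"]);p=f["p"].astype(int);hsv=cv2.cvtColor(f["p"],cv2.COLOR_RGB2HSV)
    X,Y,Z=P[...,0],P[...,1],P[...,2];ok=f["d"]>0
    def rep(t,m):
        k,l,s,c=cv2.connectedComponentsWithStats(m.astype(np.uint8))
        for i in range(1,k):
            if s[i,4]>12:
                q=P[l==i];print(n,t,s[i],c[i].round(1),"mean",q.mean(0).round(4),"min",q.min(0).round(3),"max",q.max(0).round(3),
                  "rect",cv2.minAreaRect(q[:,:2].astype(np.float32)*1000))
    reg=ok&(X>.3)&(X<.85)&(Y<.35)&(Y>-.5)
    rep("base>5mm",reg&(Z>.006)&(Z<.3))
    rep("lid",reg&(Z>.106)&(Z<.118))
    rep("top60",reg&(Z>.055)&(Z<.0635))
    rep("gear68",reg&(Z>.0645)&(Z<.072))
    rep("knob",reg&(Z>.095)&(Y>.05)&(hsv[...,1]>110))
    rep("ktop",reg&(Z>.143)&(Y>.05))
    rep("plate",reg&(Z>.008)&(Z<.016))
p=np.load("top0.npz")["p"];a=cv2.resize(p[160:245,175:330],None,fx=5,fy=5,interpolation=cv2.INTER_CUBIC);cv2.imwrite("pics/c1.png",a[:,:,::-1])
E
```

```text
scene base>5mm [123 185  26  41 576] [134.5 205.8] mean [ 0.4399 -0.356   0.0788] min [ 0.408 -0.387  0.006] max [ 0.458 -0.334  0.152] rect ((434.226806640625, -357.7811584472656), (42.575557708740234, 51.91518783569336), 30.910268783569336)
scene base>5mm [ 244  202  115   48 3887] [302.4 227.5] mean [0.53   0.1607 0.0407] min [ 0.429 -0.021  0.006] max [0.6   0.344 0.151] rect ((514.584716796875, 162.31533813476562), (352.1306457519531, 124.06462097167969), 79.90935516357422)
scene base>5mm [176 204  27  38 732] [189.3 222.2] mean [ 0.5189 -0.1798  0.0784] min [ 0.473 -0.215  0.006] max [ 0.539 -0.152  0.117] rect ((505.94659423828125, -183.49697875976562), (62.35177993774414, 64.92898559570312), 84.17044830322266)
scene base>5mm [135 244  31  31 686] [149.5 258.8] mean [ 0.624  -0.2893  0.0475] min [ 0.576 -0.342  0.006] max [ 0.652 -0.256  0.063] rect ((615.39306640625, -292.6791687011719), (74.83952331542969, 71.89384460449219), 37.40633773803711)
scene base>5mm [ 101  285  135   56 5577] [170.7 314.1] mean [ 0.7885 -0.215   0.0203] min [ 0.706 -0.396  0.011] max [ 0.85  -0.046
[... 14134 characters left out ...]
top plate [235 186  18  12 138] [243.9 192. ] mean [0.5491 0.1839 0.0123] min [0.534 0.162 0.008] max [0.567 0.209 0.016] rect ((550.7825317382812, 183.75453186035156), (48.91005325317383, 28.004684448242188), 80.7585220336914)
top plate [315 208   3  14  15] [315.9 214.2] mean [ 0.4852 -0.013   0.011 ] min [ 0.466 -0.017  0.008] max [ 0.502 -0.01   0.013] rect ((484.2359619140625, -12.905689239501953), (2.5950534343719482, 36.47380065917969), 80.66656494140625)
top plate [310 223   5  13  17] [313.1 229.9] mean [ 0.4417 -0.0043  0.0125] min [ 0.428 -0.007  0.009] max [0.46  0.004 0.015] rect ((443.8949279785156, -4.8682966232299805), (7.643238067626953, 32.15834426879883), 69.0223388671875)
```

View pics/c1.png

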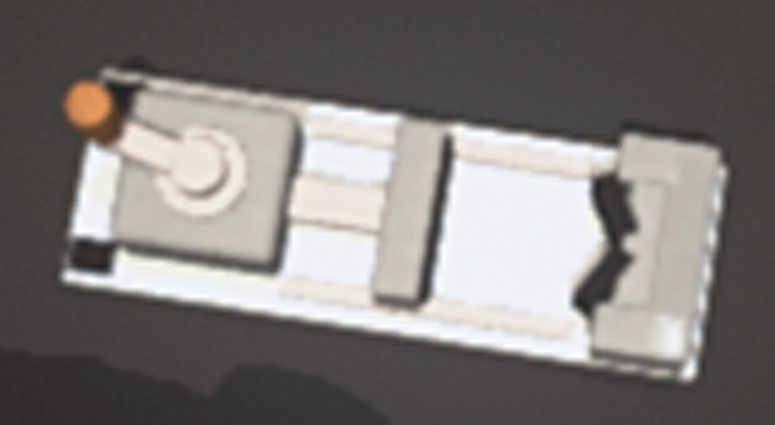

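The crop confirms the vise's layout: V jaw at right (610,245), sliding jaw at (410,215), gear box at (205,175) and knob at (90,105). The two cameras agree to about 2 mm. That puts the vise's y axis at 80.2° in the world, the jar at (0.505,-0.185), the bay at about (0.501,0.078) and the crank axis at about (0.531,0.257).

```bash
cat >> h.py <<'E'
a=np.radians(80.2);yv=np.array([np.cos(a),np.sin(a),0]);xv=np.array([yv[1],-yv[0],0])
jar=np.array([.5055,-.1845,0]);bay=np.array([.4913,.0241,0])+.055*yv;axis=np.array([.5314,.257,0]);knob=np.array([.552,.3045,0])
def R(sg):
    x=np.array([0,0,-1.]);z=sg*xv;return np.stack([x,np.cross(z,x),z],1)
def at(p,z): return np.array([p[0],p[1],z])
def st(t):
    s=sense();print(t,round(s["time_s"],2),s["position"].round(4),"F",s["wrist_force"].round(1),"gap",round(s["finger_gap"],4),"q",np.round(s["joint_pos"],2))
E
python3 - <<'E'
from h import *
print("bay",bay)
for sg in(1,-1):
    for p in(jar,bay,knob):
        print(sg,np.round(inverse_kinematics(at(p,.2),R(sg)),2))
q7=[abs(inverse_kinematics(at(bay,.2),R(s))[6]) for s in(1,-1)]
sg=1 if q7[0]<q7[1] else -1;print(sg)
s=sense();move_l(s["position"]+[0,0,.13],feed=.3)
movep(at(jar,.3),R(sg));st("above")
p,d=camera("top");cv2.imwrite("pics/above.png",p[:,:,::-1])
E
```

```text
bay [0.50066152 0.07829743 0.        ]
1 [-0.44  0.38  0.92  1.94 -0.36  1.    0.48]
1 [-0.65  0.24  0.49  1.99 -0.14  0.94 -0.26]
1 [-0.82  0.44  0.34  1.7  -0.17  1.03 -0.59]
-1 [-0.56  0.47  1.12  1.94 -0.49  1.04 -2.54]
-1 [ 0.67  0.47 -1.17  1.92  0.5   1.08  2.26]
-1 [-0.37  0.44 -0.28  1.67  0.14  1.05  2.28]
1
above 3.67 [ 0.506  -0.1836  0.2999] F [-0.1  0.  -0.4] gap 0.0854 q [-0.52  0.26  0.97  1.81 -0.23  1.19  0.36]
```

Run:
```python
from h import *
move_l(at(jar,.16),R(1),feed=.25)
print("contact?",move_l(at(jar,.100),feed=.08,until_force=6));st("down")
command_gripper(.05,45);st("grip")
move_l(at(jar,.13),feed=.08);st("lift")
move_l(at(jar,.21),feed=.2);st("up")
for n in("scene","top"):
    p,d=camera(n);cv2.imwrite(f"pics/lift_{n}.png",p[:,:,::-1])
p,d=camera("scene");cv2.imwrite("pics/liftc.png",cv2.resize(p[100:300,100:400],None,fx=2.5,fy=2.5)[:,:,::-1])
```

```text
contact? False
down 5.33 [ 0.5058 -0.1848  0.1003] F [ 0.5 -0.4 -0.2] gap 0.0854 q [-0.32  0.51  0.79  2.02 -0.51  0.81  0.59]
grip 5.69 [ 0.5057 -0.1847  0.101 ] F [-1.4  0.4  4.9] gap 0.061 q [-0.32  0.51  0.79  2.02 -0.51  0.81  0.59]
lift 6.22 [ 0.5056 -0.1842  0.1303] F [ 0.7  1.  -5.5] gap 0.0607 q [-0.36  0.47  0.83  2.   -0.46  0.86  0.55]
up 6.77 [ 0.5048 -0.1838  0.209 ] F [-0.4 -0.2 -4.7] gap 0.0608 q [-0.44  0.37  0.92  1.93 -0.34  1.01  0.46]
```

View pics/liftc.png

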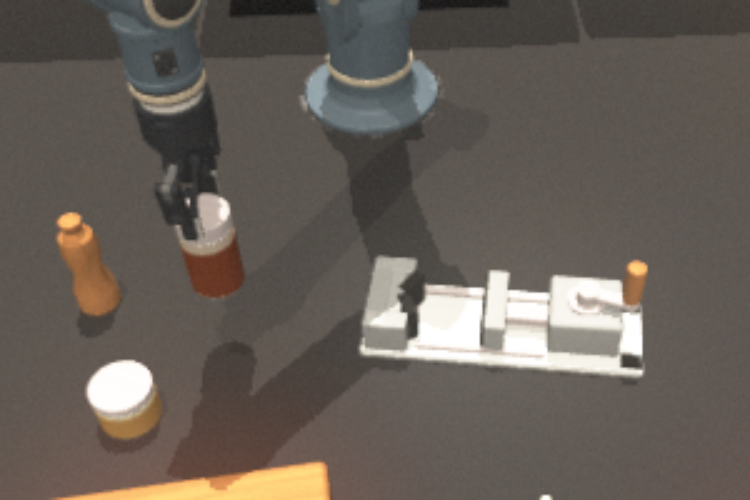

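The jar hangs upright in the gripper at crop (213,250), and the wrist carries its full weight. Next I place it on the bay.

Run:
```python
from h import *
move_l(at(bay,.21),R(1),feed=.25);st("over")
move_l(at(bay,.13),feed=.15)
print("touch",move_l(at(bay,.109),feed=.03,until_force=3));st("touch")
p,d=camera("top");cv2.imwrite("pics/p.png",cv2.resize(p[150:260,170:350],None,fx=4,fy=4)[:,:,::-1])
command_gripper(.085);st("rel")
move_l(at(bay,.30),feed=.2);st("up")
for n in("scene","top"):
    p,d=camera(n);np.savez(n+"1.npz",p=p,d=d);P=cloud(n,d)
    X,Y,Z=P[...,0],P[...,1],P[...,2]
    m=((d>0)&(Z>.118)&(Z<.131)&(np.hypot(X-bay[0],Y-bay[1])<.06));q=P[m]
    if len(q)>10: print(n,len(q),q.mean(0).round(4),cv2.minEnclosingCircle(q[:,:2].astype(np.float32)*1000),"off along yv,xv",(((q[:,:2].min(0)+q[:,:2].max(0))/2-bay[:2])@np.stack([yv[:2],xv[:2]],1)*1000).round(1))
cv2.imwrite("pics/placed.png",cv2.resize(np.load("scene1.npz")["p"][150:300,150:400],None,fx=3,fy=3)[:,:,::-1])
```

```text
over 8.12 [0.5006 0.0765 0.21  ] F [-0.3 -0.7 -3.5] gap 0.0609 q [-0.97  0.29  0.9   1.99 -0.27  0.98 -0.11]
touch True
touch 9.37 [0.5005 0.0785 0.113 ] F [-1.5  0.9  3.7] gap 0.0607 q [-0.86  0.44  0.79  2.08 -0.44  0.79  0.03]
rel 9.78 [0.4991 0.0785 0.1121] F [ 0.3 -0.3 -0.6] gap 0.085 q [-0.86  0.44  0.79  2.08 -0.44  0.79  0.03]
up 10.88 [0.4999 0.0783 0.2989] F [-0.5  0.6 -0.3] gap 0.0849 q [-1.06  0.18  0.95  1.88 -0.16  1.17 -0.22]
scene 270 [0.5013 0.079  0.1242] ((499.17822265625, 78.53563690185547), 32.70569610595703) off along yv,xv [ 1.  -1.2]
```

View pics/placed.png

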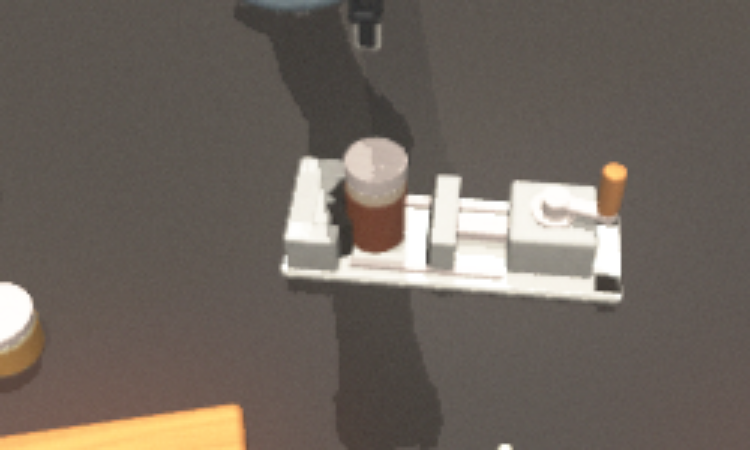

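The jar stands upright on the base in front of the notch at crop (376,195), within about 1.2 mm of the bay, and the gripper is clear of it. Next I grip the knob and wind a first quarter turn while watching the forces.

```bash
cat >> h.py <<'E'
def wind(c,r,th0,th1,z,feed=.12,lim=None,step=np.radians(15),off=np.zeros(3)):
    n=max(1,int(np.ceil(abs(th1-th0)/step)));log=[]
    for th in np.linspace(th0,th1,n+1)[1:]:
        u=np.array([np.cos(th),np.sin(th),0])
        move_l(at(c+r*u+off,z),feed=feed)
        s=sense();F=s["wrist_force"];t=np.array([np.sin(th),-np.cos(th),0])
        log.append([th,F@u,F@t,F[2],*s["position"][:2],s["finger_gap"],s["time_s"]])
        if lim and -F@t>lim: break
    return np.array(log)
E
python3 - <<'E'
from h import *
th0=np.arctan2(*(knob-axis)[1::-1]);print("th0",np.degrees(th0),np.linalg.norm(knob-axis))
k=axis+.052*np.array([np.cos(th0),np.sin(th0),0])
move_l(at(k,.30),R(1),feed=.25)
qs=[inverse_kinematics(at(axis+.052*np.array([np.cos(t),np.sin(t),0]),.124),R(1)) for t in np.arange(0,6.3,.4)]
print(np.min(qs,0).round(2),np.max(qs,0).round(2))
move_l(at(k,.19),feed=.2)
print(move_l(at(k,.124),feed=.08,until_force=5));st("down")
command_gripper(.015,30);st("grip")
L=wind(axis,.052,th0,th0-np.pi/2,.124)
print(L.round(3));st("q")
E
```

```text
th0 66.5543838164179 0.051774607675964104
[-1.16  0.46  0.73  1.75 -0.49  0.84 -0.35] [-0.97  0.62  0.77  2.   -0.43  0.96 -0.17]
False
down 13.72 [0.5526 0.3047 0.1244] F [ 0.9 -0.3 -1. ] gap 0.0849 q [-1.08  0.6   0.73  1.78 -0.49  0.94 -0.31]
grip 14.32 [0.552  0.3047 0.1243] F [-1.5 -0.9  3.9] gap 0.0222 q [-1.08  0.6   0.73  1.78 -0.49  0.95 -0.31]
[[ 0.9   -0.066  1.352  2.129  0.565  0.297  0.022 14.583]
 [ 0.638 -2.373  2.083  4.21   0.574  0.287  0.022 14.85 ]
 [ 0.376 -3.297  1.839  5.217  0.58   0.276  0.022 15.117]
 [ 0.114 -3.143  1.701  5.562  0.583  0.263  0.022 15.383]
 [-0.147 -1.959  2.002  7.433  0.582  0.25   0.022 15.65 ]
 [-0.409 -1.467  2.083  7.276  0.579  0.237  0.022 15.917]]
q 15.92 [0.5787 0.2367 0.1242] F [-2.2 -1.3  7.3] gap 0.0219 q [-0.97  0.59  0.73  1.8  -0.48  0.94 -0.2 ]
```

The forces are low and the crank turns with the hand, so I continue to about 8.3 rad and look again.

Run:
```python
from h import *
th0=np.radians(66.554)
L=wind(axis,.052,th0-np.pi/2,th0-8.3,.124,lim=15)
print(L[::3].round(3));st("q")
p,d=camera("scene");cv2.imwrite("pics/w.png",cv2.resize(p[150:300,150:400],None,fx=3,fy=3)[:,:,::-1])
```

```text
[[-0.668 -1.08   1.667  7.537  0.572  0.225  0.022 16.175]
 [-1.444  0.082  1.854  6.638  0.537  0.206  0.022 16.95 ]
 [-2.221  1.511  1.774  7.548  0.499  0.216  0.022 17.725]
 [-2.997  2.217  2.166  7.051  0.479  0.251  0.022 18.5  ]
 [-3.774  0.775  2.465  4.766  0.49   0.289  0.022 19.275]
 [-4.55   1.314  2.458  5.241  0.524  0.309  0.022 20.05 ]
 [-5.327  0.959  1.932  6.743  0.562  0.299  0.022 20.825]
 [-6.103  0.44  -5.577  7.152  0.581  0.27   0.022 21.6  ]]
q 22.12 [0.5823 0.2526 0.1245] F [ 8.9 20.5 -2.9] gap 0.0223 q [-0.97  0.6   0.72  1.78 -0.49  0.93 -0.2 ]
```

View pics/w.png

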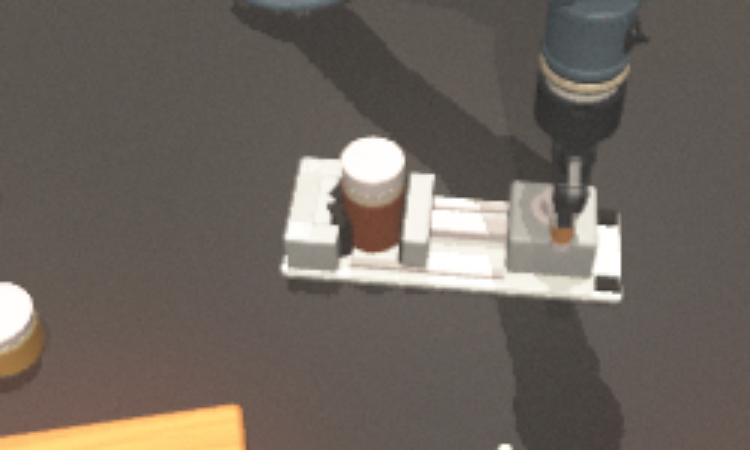

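The sliding jaw, at crop (418,220), now appears to touch the jar at (374,195). The jar is upright, and there is about 22 N of tangential resistance at about 7.65 rad. I'll measure whether the jar is seated before pushing further.

Run:
```python
from h import *
def meas(n,d):
    P=cloud(n,d);X,Y,Z=P[...,0],P[...,1],P[...,2];c=np.array([.4913,.0241,0])
    S=(P-c)@yv;T=(P-c)@xv
    q=(d>0)&(Z>.118)&(Z<.13)&(S>0)&(S<.12)&(abs(T)<.05)
    f=lambda a,m:tuple((np.percentile(a[m],[2,98])*1000).round(1))
    print(n,"lid S",f(S,q),"T",f(T,q),"zmean",Z[q].mean().round(4),"zstd",Z[q].std().round(4))
    j=(d>0)&(Z>.055)&(Z<.0635)&(S>.075)&(S<.17)&(abs(T)<.048)
    print(n,"jaw S",f(S,j),"T",f(T,j),j.sum())
for n in("scene",): meas(n,np.load(n+"0.npz")["d"]) if 0 else None
d0=np.load("scene0.npz")["d"];d1=np.load("scene1.npz")["d"]
meas("scene",d1)
p,d=camera("scene");meas("scene",d)
p2,d2=camera("top");cv2.imwrite("pics/w2.png",cv2.resize(p2[160:245,175:330],None,fx=5,fy=5,interpolation=cv2.INTER_CUBIC)[:,:,::-1])
meas("top",d2);st("now")
```

```text
scene lid S (np.float64(27.6), np.float64(84.6)) T (np.float64(-29.6), np.float64(28.5)) zmean 0.1242 zstd 0.0019
scene jaw S (np.float64(81.9), np.float64(140.2)) T (np.float64(-46.6), np.float64(45.4)) 225
scene lid S (np.float64(24.2), np.float64(81.5)) T (np.float64(-29.0), np.float64(27.5)) zmean 0.1239 zstd 0.0019
scene jaw S (np.float64(82.0), np.float64(112.1)) T (np.float64(-45.0), np.float64(45.3)) 221
top lid S (np.float64(22.2), np.float64(78.0)) T (np.float64(-27.9), np.float64(27.7)) zmean 0.124 zstd 0.0023
top jaw S (np.float64(81.8), np.float64(109.6)) T (np.float64(-45.6), np.float64(45.5)) 321
now 22.27 [0.5823 0.2527 0.1245] F [ 9.2 21.2 -2.8] gap 0.0219 q [-0.97  0.6   0.72  1.78 -0.49  0.93 -0.2 ]
```

View pics/w2.png

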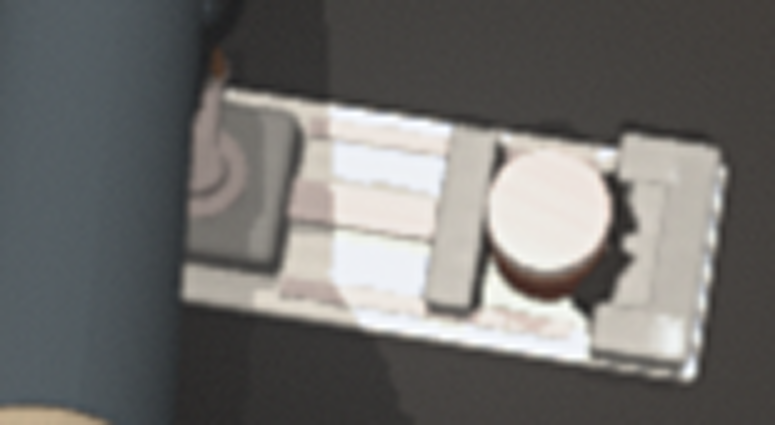

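Run:
```python
from h import *
c=np.array([.4913,.0241,0])
for n in("top","scene"):
    f=np.load(n+"0.npz");P=cloud(n,f["d"]);S=(P-c)@yv*1000;T=(P-c)@xv*1000;Z=P[...,2]
    m=(f["d"]>0)&(Z>.05)&(Z<.066)&(S<70)&(S>-40)
    print(n,[(t,*np.percentile(S[m&(abs(T-t)<4)],[2,99]).round(1)) for t in range(-56,60,8)])
    m=(f["d"]>0)&(Z>.02)&(Z<.05)&(S<70)&(S>-40)
    print(" low",[(t,np.percentile(S[m&(abs(T-t)<4)],[50,97]).round(1),(m&(abs(T-t)<4)).sum()) for t in range(-56,60,8) if (m&(abs(T-t)<4)).sum()>2])
```

```text
top [(-56, np.float64(-32.4), np.float64(17.9)), (-48, np.float64(-33.4), np.float64(19.1)), (-40, np.float64(-32.9), np.float64(19.1)), (-32, np.float64(-31.9), np.float64(30.9)), (-24, np.float64(-33.0), np.float64(29.0)), (-16, np.float64(-32.2), np.float64(21.5)), (-8, np.float64(-33.3), np.float64(20.8)), (0, np.float64(-32.2), np.float64(16.0)), (8, np.float64(-33.5), np.float64(18.8)), (16, np.float64(-32.4), np.float64(23.9)), (24, np.float64(-32.9), np.float64(27.7)), (32, np.float64(-32.5), np.float64(31.6)), (40, np.float64(-31.8), np.float64(22.8)), (48, np.float64(-33.3), np.float64(18.0)), (56, np.float64(-31.6), np.float64(19.3))]
 low [(-56, array([-5.6, 17. ]), np.int64(30)), (-48, array([42.2, 58.3]), np.int64(6)), (-40, array([60.3, 68.8]), np.int64(8)), (-32, array([27.8, 32.4]), np.int64(8)), (8, array([19.1, 19.8]), np.int64(5)), (24, array([27.1, 30.2]), np.int64(4)), (32, array([12.4, 29.2]), np.int64(4)), (40, array([47.8, 64.4]), np.int64(4)), (48, array([46.1, 67.6]), np.int64(12))]
scene [(-56, np.float64(-29.5), np.float64(20.8)), (-48, np.float64(-30.1),
[... 296 characters left out ...]
-28.9), np.float64(21.3)), (16, np.float64(-29.3), np.float64(26.6)), (24, np.float64(-28.6), np.float64(30.7)), (32, np.float64(-30.0), np.float64(34.4)), (40, np.float64(-29.8), np.float64(23.0)), (48, np.float64(-30.5), np.float64(21.7)), (56, np.float64(-29.2), np.float64(20.4))]
 low [(-48, array([63.3, 66.4]), np.int64(3)), (-40, array([47.6, 63.3]), np.int64(5)), (-32, array([32.7, 33.2]), np.int64(6)), (-24, array([29.9, 32.8]), np.int64(10)), (-16, array([24.8, 27.9]), np.int64(12)), (24, array([33.8, 33.9]), np.int64(3)), (32, array([28. , 34.1]), np.int64(28)), (40, array([23.8, 59.8]), np.int64(4)), (48, array([54.3, 66.9]), np.int64(7)), (56, array([-6. , 21.3]), np.int64(110))]
```

By both cameras the V's vertex lies at S≈14–17 mm, so a seated 62 mm jar belongs at S≈50–52.5. It now sits at S≈50–53, so the jar is in the notch and the resistance is clamping load. I'll tighten a little more, then release.

Run:
```python
from h import *
th=-6.49
L=wind(axis,.052,th,th-.5,.124,feed=.03,lim=28,step=np.radians(3))
print(L.round(3));st("tight")
command_gripper(.05);st("open");q=sense()["position"]
command_gripper(.085)
move_l(at(q,.30),feed=.2);st("up")
sleep(.3)
c=np.array([.4913,.0241,0])
p,d=camera("scene");P=cloud("scene",d);S=(P-c)@yv;T=(P-c)@xv;Z=P[...,2]
f=lambda a,m:(np.percentile(a[m],[2,98])*1000).round(1)
m=(Z>.118)&(Z<.13)&(S>0)&(S<.12)&(abs(T)<.05);print("lid",f(S,m),f(T,m),Z[m].mean())
j=(Z>.055)&(Z<.0635)&(S>.083)&(S<.17)&(abs(T)<.048);print("jaw",f(S,j))
k=(Z>.143)&(P[...,1]>.18)&(P[...,1]<.33)&(abs(P[...,0]-.53)<.09)&(Z<.152)
kk=P[k].mean(0);print("knob",kk,k.sum(),"angle",np.arctan2(*(kk-axis)[1::-1]))
cv2.imwrite("pics/end.png",cv2.resize(p[120:320,110:440],None,fx=2.4,fy=2.4)[:,:,::-1])
```

```text
[[-6.5400e+00  1.1040e+00 -2.0101e+01 -6.6200e-01  5.8300e-01  2.5600e-01
   2.2000e-02  2.2558e+01]
 [-6.5900e+00  1.5070e+00 -2.3461e+01 -2.1740e+00  5.8200e-01  2.5500e-01
   2.3000e-02  2.2808e+01]
 [-6.6400e+00  1.1400e-01 -2.6505e+01 -5.2880e+00  5.8200e-01  2.5400e-01
   2.2000e-02  2.3058e+01]
 [-6.6900e+00  1.1240e+00 -2.8027e+01 -6.0590e+00  5.8200e-01  2.5200e-01
   2.2000e-02  2.3308e+01]]
tight 23.31 [0.5821 0.2521 0.1246] F [12.1 25.3 -6.1] gap 0.022 q [-0.97  0.59  0.72  1.79 -0.49  0.93 -0.2 ]
open 23.69 [0.5783 0.2351 0.1234] F [-0.5 -0.5  0.5] gap 0.0503 q [-0.96  0.59  0.73  1.8  -0.48  0.94 -0.2 ]
up 25.17 [0.5775 0.2351 0.2987] F [-0.8 -0.8 -0.9] gap 0.0851 q [-1.05  0.42  0.84  1.61 -0.33  1.25 -0.32]
lid [25.4 81. ] [-29.3  28. ] 0.12418339477880176
jaw [ 84.5 113.2]
knob [0.58055895 0.27541445 0.14585593] 40 angle 0.35841111317139157
```

View pics/end.png

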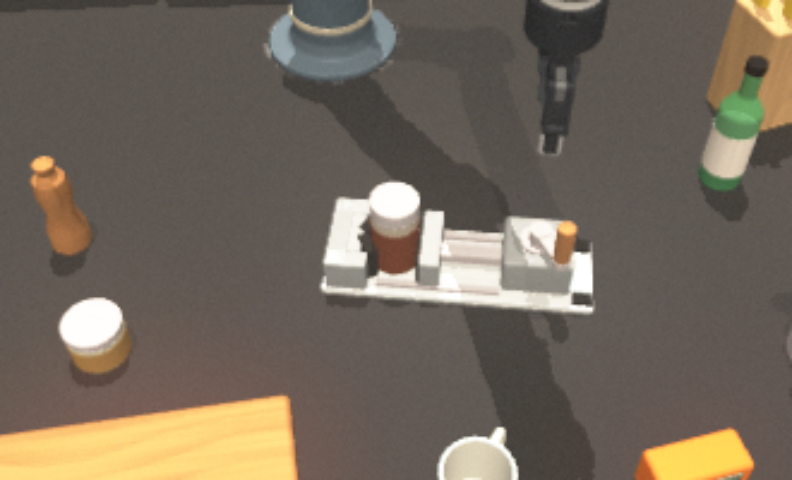

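In this view the jar stands upright in the notch at crop (395,228) with the jaw against it, and the low jar, mill and oil bottle are standing. However, the knob at (566,242) sprang back about 0.4 rad when I let go abruptly, and the jaw moved back about 1 mm. I'll grip the knob centrally and harder, tighten again, and ease off slowly so friction holds the preload.

Run:
```python
from h import *
th=.358;u=np.array([np.cos(th),np.sin(th),0]);k=axis+.052*u
move_l(at(k,.19),feed=.25);move_l(at(k,.124),feed=.1,until_force=5)
command_gripper(.015,90);st("grip")
L=wind(axis,.052,th,th-1.2,.124,feed=.04,lim=28,step=np.radians(4))
ang=np.arctan2(L[:,5]-axis[1],L[:,4]-axis[0])
print(np.c_[L[:,:4],ang,L[:,7]].round(2));st("tight")
t1=L[-1,0]
for i in range(14):
    t1+=np.radians(2);B=wind(axis,.052,t1-.03,t1,.124,feed=.02)[0]
    print("back",B[:3].round(2),round(np.arctan2(B[5]-axis[1],B[4]-axis[0]),3))
    if B[2]>-2: break
st("eased")
```

```text
grip 27.55 [0.58   0.2754 0.1246] F [-2.4 -0.9  5. ] gap 0.0207 q [-1.    0.62  0.72  1.75 -0.49  0.96 -0.26]
[[ 2.900e-01 -2.140e+00 -3.400e+00  4.880e+00  3.300e-01  2.780e+01]
 [ 2.200e-01 -2.740e+00 -4.890e+00  5.700e+00  2.900e-01  2.805e+01]
 [ 1.600e-01 -2.360e+00 -6.900e+00  6.300e+00  2.500e-01  2.830e+01]
 [ 9.000e-02 -2.100e+00 -9.770e+00  4.950e+00  2.100e-01  2.855e+01]
 [ 2.000e-02 -2.740e+00 -9.860e+00  3.650e+00  1.700e-01  2.880e+01]
 [-4.000e-02 -2.420e+00 -1.253e+01  3.410e+00  1.200e-01  2.905e+01]
 [-1.100e-01 -2.310e+00 -1.486e+01  1.990e+00  8.000e-02  2.930e+01]
 [-1.800e-01 -1.090e+00 -1.676e+01  3.100e-01  4.000e-02  2.955e+01]
 [-2.400e-01 -1.590e+00 -1.980e+01 -2.440e+00 -0.000e+00  2.980e+01]
 [-3.100e-01 -1.670e+00 -2.293e+01 -2.900e+00 -4.000e-02  3.005e+01]
 [-3.800e-01 -1.280e+00 -2.382e+01 -6.000e+00 -9.000e-02  3.030e+01]
 [-4.400e-01 -8.500e-01 -2.805e+01 -8.220e+00 -1.300e-01  3.055e+01]]
tight 30.55 [0.582  0.2503 0.1249] F [11.2 25.7 -8.2] gap 0.0206 q [-0.97  0.59  0.72  1.79 -0.49  0.93 -0.2 ]
back [ -0.41  -0.91 -24.64] -0.12
back [ -0.37  -1.62 -22.71] -0.102
back [ -0.34  -2.05 -21.33] -0.082
back [ -0.3   -1.7  -19.59] -0.059
back [ -0.27  -2.14 -18.61] -0.038
back [ -0.23  -0.8  -18.26] -0.015
back [ -0.2   -1.2  -16.33] 0.008
back [ -0.16  -1.26 -15.55] 0.03
back [ -0.13  -2.39 -13.78] 0.052
back [ -0.09  -2.07 -13.3 ] 0.075
back [ -0.06  -1.94 -11.92] 0.096
back [ -0.02  -2.01 -11.19] 0.12
back [ 0.01 -1.32 -9.2 ] 0.141
back [ 0.05 -2.86 -8.73] 0.163
eased 34.05 [0.5825 0.2654 0.1246] F [-3.3  8.6  4.5] gap 0.0208 q [-0.99  0.61  0.72  1.76 -0.49  0.95 -0.23]
```

Run:
```python
from h import *
t1=.05
for i in range(14):
    t1+=np.radians(2);B=wind(axis,.052,t1-.03,t1,.124,feed=.03)[0]
    if i%2==0 or B[2]>-1: print("back",B[:3].round(2),round(np.arctan2(B[5]-axis[1],B[4]-axis[0]),3),round(B[7],2))
    if B[2]>-1: break
sleep(.3);st("eased")
def knobang():
    p,d=camera("scene");P=cloud("scene",d);Z=P[...,2]
    k=(Z>.143)&(P[...,1]>.18)&(P[...,1]<.33)&(abs(P[...,0]-.53)<.09)&(Z<.152);kk=P[k].mean(0)
    c=np.array([.4913,.0241,0]);S=(P-c)@yv;T=(P-c)@xv
    f=lambda a,m:(np.percentile(a[m],[2,98])*1000).round(1)
    m=(Z>.118)&(Z<.13)&(S>0)&(S<.12)&(abs(T)<.05);j=(Z>.055)&(Z<.0635)&(S>.083)&(S<.17)&(abs(T)<.048)
    print("knob",kk.round(4),k.sum(),round(np.arctan2(*(kk-axis)[1::-1]),3),"lid",f(S,m),f(T,m),"jaw",f(S,j))
command_gripper(.05);q=sense()["position"];command_gripper(.085)
move_l(at(q,.32),feed=.25);st("up")
knobang();sleep(.5);knobang()
```

```text
back [ 0.08 -1.97 -7.4 ] 0.188 34.3
back [ 0.15 -2.06 -5.21] 0.232 34.8
back [ 0.22 -2.52 -4.54] 0.275 35.3
back [ 0.29 -2.88 -2.61] 0.321 35.8
back [ 0.36 -2.16 -1.33] 0.367 36.3
back [ 0.4  -1.48  0.3 ] 0.392 36.55
eased 36.85 [0.5795 0.2769 0.1245] F [-1.6 -1.4  6.4] gap 0.0206 q [-1.01  0.62  0.72  1.75 -0.49  0.96 -0.26]
up 38.62 [0.5784 0.2772 0.3184] F [ 0.3  0.4 -0.7] gap 0.0845 q [-1.09  0.44  0.84  1.54 -0.34  1.31 -0.38]
knob [0.5805 0.2765 0.1466] 38 0.378 lid [25.7 81. ] [-29.9  28.1] jaw [ 84.7 113.2]
knob [0.5796 0.2766 0.146 ] 40 0.386 lid [25.6 81.6] [-29.3  28.5] jaw [ 84.3 113.4]
```

The knob stays at 0.38 rad, but the force nears zero there, so I eased off too far and little preload remains. I'll rewind just to the edge of what the gear friction (about 3 N) can hold, and release from rest.

Run:
```python
from h import *
th=.382;u=np.array([np.cos(th),np.sin(th),0]);k=axis+.052*u
move_l(at(k,.18),feed=.3);move_l(at(k,.124),feed=.12,until_force=5)
command_gripper(.015,60)
L=wind(axis,.052,th,.17,.124,feed=.05,lim=28,step=np.radians(6))
sleep(.2);s=sense();t=np.array([np.sin(.27),-np.cos(.27),0]);print("hold Ft",s["wrist_force"]@t,"ang",np.arctan2(*(s["position"]-axis)[1::-1]))
command_gripper(.04);q=sense()["position"]
def knobang():
    p,d=camera("scene");P=cloud("scene",d);Z=P[...,2]
    k=(Z>.143)&(P[...,1]>.18)&(P[...,1]<.33)&(abs(P[...,0]-.53)<.09)&(Z<.152);kk=P[k].mean(0)
    c=np.array([.4913,.0241,0]);S=(P-c)@yv;T=(P-c)@xv
    f=lambda a,m:(np.percentile(a[m],[2,98])*1000).round(1)
    m=(Z>.118)&(Z<.13)&(S>0)&(S<.12)&(abs(T)<.05);j=(Z>.055)&(Z<.0635)&(S>.083)&(S<.17)&(abs(T)<.048)
    print("knob",kk.round(4),k.sum(),round(np.arctan2(*(kk-axis)[1::-1]),3),"lid",f(S,m),f(T,m),"jaw",f(S,j))
command_gripper(.07)
move_l(at(q,.30),feed=.25);st("up")
knobang();sleep(.3);knobang()
```

```text
hold Ft -7.143080910998981 ang 0.25488278506234086
up 43.56 [0.582  0.2649 0.2985] F [ 0.   0.3 -0.1] gap 0.0702 q [-1.07  0.45  0.83  1.58 -0.34  1.27 -0.35]
knob [0.5792 0.2764 0.1454] 39 0.385 lid [24.8 81.9] [-28.5  27.8] jaw [ 84.4 113.3]
knob [0.58   0.2759 0.1459] 39 0.371 lid [25.2 81.5] [-28.9  27.3] jaw [ 84.4 113.2]
```

Every release, whether abrupt, eased or gentle, ends at the same knob angle (0.36–0.385). That is where the clamp's elastic force balances the gear friction, so the remaining preload is all the mechanism can hold. Before handing in, I check the bystanders and that nothing drifts.

Run:
```python
from h import *
s=sense();move_l(s["position"]+[0,0,.1],feed=.3)
p,d=camera("scene");P1=cloud("scene",d);P0=cloud("scene",np.load("scene0.npz")["d"])
for n,(x,y,h) in dict(low=(.6155,-.2935,.058),mill=(.434,-.354,.15),oil=(.39,.56,.2)).items():
    r=[]
    for P in(P0,P1):
        m=(np.hypot(P[...,0]-x,P[...,1]-y)<.07)&(P[...,2]>.02)&(P[...,2]<.23);r.append((*P[m].mean(0).round(4),P[m][:,2].max().round(3),m.sum()))
    print(n,r)
c=np.array([.4913,.0241,0]);S=(P1-c)@yv;T=(P1-c)@xv;Z=P1[...,2];m=(Z>.118)&(Z<.13)&(S>0)&(S<.12)&(abs(T)<.05)
A=np.c_[P1[m][:,:2],np.ones(m.sum())];print("lid tilt",np.degrees(np.linalg.lstsq(A,Z[m],rcond=None)[0][:2]).round(2),Z[m].mean())
cv2.imwrite("pics/fin.png",cv2.resize(p[120:320,110:440],None,fx=2.4,fy=2.4)[:,:,::-1])
finish_job();st("done")
```

```text
low [(np.float64(0.6224), np.float64(-0.2899), np.float64(0.0515), np.float64(0.063), np.int64(616)), (np.float64(0.6225), np.float64(-0.2901), np.float64(0.0512), np.float64(0.064), np.int64(618))]
mill [(np.float64(0.4393), np.float64(-0.3562), np.float64(0.0861), np.float64(0.152), np.int64(519)), (np.float64(0.4393), np.float64(-0.3562), np.float64(0.0861), np.float64(0.151), np.int64(522))]
oil [(np.float64(0.3821), np.float64(0.5467), np.float64(0.1128), np.float64(0.214), np.int64(805)), (np.float64(0.3821), np.float64(0.5468), np.float64(0.1128), np.float64(0.214), np.int64(804))]
lid tilt [-1.02  0.12] 0.12417496617511643
the job is handed in; nothing more can be done
the job is handed in; nothing more can be done
```

View pics/fin.png

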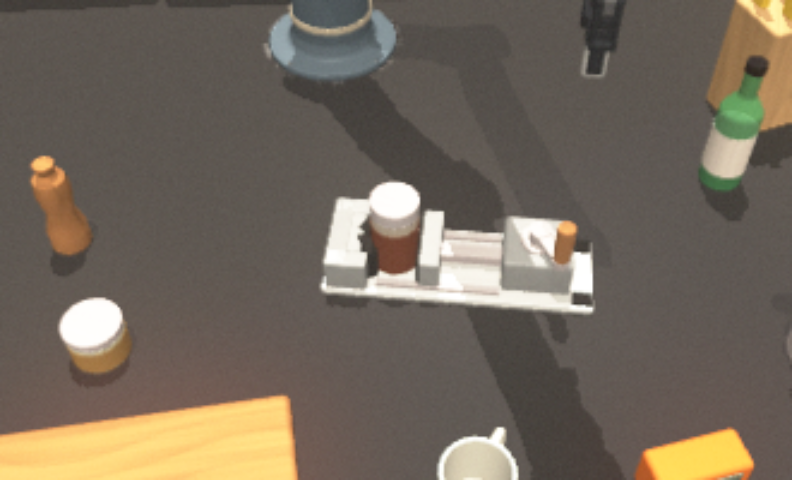

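I stood the jar upright on the vise base, let go, and wound the crank clockwise until the jaw pressed it into the V notch. I handed the job in at about 44.5 s, with the gripper well clear; how firmly the jar stays clamped is inferred, not tested.

**Last checks that passed:**
- **Jar:** it stands upright in the notch (crop 395,228), lid level to about 1° and at the right height, with the jaw against it.
- **Bystanders:** the low jar, mill and oil bottle have not moved, to about 0.2 mm.
- **Forces:** the most I saw at the wrist was about 30 N. I never pushed the knob harder than about 28 N.

**Checks that disagreed or stay uncertain:**
- **Placing:** the jar moved only about 3.5 mm into the notch, not 10 mm, so I had stood it roughly 6 mm too close to the notch. It seems to have touched neither jaw there.
- **Crank angle:** the jar was reached after about 7 rad of winding, not the stated 9. The crank may not have started at 0, but I did not confirm that.
- **Clamping force:** I tightened to about 28 N at the knob, but each time I let go the crank sprang back, by about 0.4 rad from full load, to the same angle. I take that as the point where gear friction (about 3 N at the knob) holds it, roughly 40 N on the jar by my estimate. The knob and jaw did not drift in the pictures after that.

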